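# Pin the tail jaw of a sash cramp up to a violin front's two halves

## Robot

A 6-joint arm with a two-finger parallel gripper is mounted at the origin on the work surface. World frame = base frame: x ahead of the robot, y to its left, z up, the work surface at z = 0. Lengths are in m, angles in rad, forces in N, time in s.
With the tool pointing down it reaches from about 0.25 to 0.725 m from the base axis. Payload 4 kg.
Tool frame: the origin (TCP) lies midway between the tips of the shut fingers; the grasp point (between the pads) lies 19 mm behind it; z points along the fingers, y is the direction in which the jaws open and shut (so a half turn about z gives the same grasp; the last joint's range is limited). The gripper opens to 85 mm and grips with 20 to 120 N. Pads are 22 mm wide; open, the fingers measure 114 mm over their backs; the gripper's body (76 mm by 85 mm) begins 54 mm behind the grasp point. The pads swing forward as they close: fully open they stand 13 mm farther back than shut.
Start: joints at [-1.203, 0.241, 0.005, 1.335, 0, 1.571], TCP at [0.18, -0.467, 0.231] pointing down, gripper open.
Joint ranges: [-2.72, 2.72], [-1.05, 1.87], [-1.09, 1.28], [-1.99, 2.15], [-1.42, 1.44], [-3.14, 3.14]. Speed limits (rad/s): [2.79, 2.79, 3.14, 3.14, 3.14, 3.14].

## Interface

Orientations are given as a unit quaternion [x, y, z, w].
In Python, from workcell import bot, eyes, job gives the robot as it stands.
- The arm moves only by the shell command python3 -m crank 'ROWS'. ROWS is a JSON object of lists of equal length, an entry for each row: "dr": the turn, a rotation vector about the tool's x, y, z in rad, a list of three; "travel": the shift along the tool's x, y, z in m, a list of three; "hand": the finger opening in m, from 0 to 0.0854. In form: {"dr": [[wx, wy, wz], ...], "travel": [[x, y, z], ...], "hand": [hand, ...]}. A call has 1 to 10 rows; each row is the pose to reach, as a shift and turn from the pose commanded when the call began, along the tool's axes at that moment; what a row does not reach only later rows make up. A row lasts 1/8 s, in which the tool goes at most 62.5 mm and 10.7 degrees, less where a joint would pass 70% of its speed; a pose out of reach is approached as far as the arm can. A call with a gripper value outside its range is refused whole. The fingers move at their own pace and stop on an object; the grip force is fixed at half the most. Time passes only in rows, so rows that repeat a pose let the fingers close. It gives the time, the measured TCP pose, the force and the opening at its end, in the units of the state.
- bot.get_obs(): the state, without advancing time (a new reading comes with each control period).
- eyes.camera(name): name is "side" or "top" or "wrist"; returns a dict with "color" (420x560x3 uint8, red, green, blue), "K" (3x3 intrinsics, pixels), "D" ([k1, k2, p1, p2, k3] as OpenCV has them; the pictures are not rectified), "R" (3x3) and "t" (3): a world point X has camera coordinates R X + t; the wrist camera has in their place "T_tool_cam" (4x4, takes a point from camera to tool coordinates, whose origin is the TCP and whose axes are the flange's). Camera axes: x right, y down, z forward; pixel columns grow to the right and rows downward; lengths in m; the calibration is good to about 2 mm. A picture is of the moment at which its call begins: read the wrist's pose just before it. There is no depth.
- job.job_done(): hands the job in, once; it reports no verdict.
The state is a dict: "clock": time; "joint_pos": joint angles; "joint_vel": joint speeds; "tau": joint torques, N m; "eef_pos": TCP position; "tool_rot": TCP orientation; "ft_force": force on the tool from outside, world axes, zero at the start; "ft_torque": the same for the moment, N m; "grip_width": finger opening in m.
Only numpy, scipy, OpenCV 4.12 (cv2) and the standard library are available. Lean on these libraries where they do the work, as an engineer would, in place of code of your own. Each camera call takes 0.05 s, during which the arm holds its last target.

## Task

Set up the sash cramp for joining the two halves of a violin front: bring its tail jaw along the bar to the hole nearest the boards at which the loose steel pin will go in, and push the pin through the jaw and the bar until its square shoulder is against the jaw's cheek. Leave the two boards where they lie, do not knock the jar, brush or rasp about, and let go of the pin.

Things in the scene. Friction and masses are not known exactly. Their poses are not given: they have to be found in the camera images.
- cramp: A joiner's sash cramp (bar clamp) on wooden bearers, fixed to the bench; nothing of it moves but the tail jaw. Origin: on the bench top under the bar. y runs along the bar, from the tail jaw to the boards and the screw head; x is level, square to the bar, away from the robot; z up. The steel bar is 8 mm thick along x, z 40 to 72 mm, y -240 to +420 mm; its screw head is not part of the job.
- bar_end (a point): Tail end of the bar, mid-height (56 mm above the bench); axes as the cramp's. The bar is drilled along x with round 13.5 mm holes at this height, one every 40 mm along its length; where the row starts is not given, and the jaw's cheeks cover the bar around its own hole, so the match is found by feel. The bearer here stands 25 mm out each side of the bar, up to z = 40 mm.
- batten (a point): Tail end, top, of the nearer of two battens under the boards (26 mm wide, 72 mm tall, 235 mm long along cramp y, centred 150 mm either side of the bar).
- tail_jaw (a joint): Place of the iron tail jaw along the bar in m, 0 (tail end) to 0.17, growing towards the boards (cramp +y). It slides with about 3 N of friction when pushed and stays where it is left.
- jaw_hole (a point): Centre of the tail jaw's pin hole, mid-bar, 56 mm above the bench; axes as the cramp's. The jaw is an iron saddle: two cheeks, x 4 to 16 mm either side (near cheek's outer face x = -16 mm, bar's near face x = -4 mm), y -20 to +60 mm, z -20 to +20 mm, each with a round 13.5 mm hole along x through this point; a bridge over the bar up to z = +24 mm; an upstand at the front end.
- jaw_back (a point): Middle of the back of the jaw's upstand, where it can be pushed towards the boards: 42 mm ahead of jaw_hole along y and 38 mm above it; axes as the cramp's. The upstand is 34 mm wide along x, 18 mm thick, from 24 to 52 mm above jaw_hole.
- jaw_face (a point): Point on the jaw's clamping face (front of the upstand), 60 mm ahead of jaw_hole along y and 24 mm above it; axes as the cramp's.
- pin: Loose steel pin, 111 mm long, about 0.17 kg, lying level on the bench right of the cramp, axis 9 mm above it. Origin: on its axis at the shoulder; x along the pin to the nose. Square handle 18 x 18 mm, x = -50 to 0 mm, its front end being the shoulder; round 12 mm shank, 0 to 45 mm; nose tapering to 6 mm diameter at 61 mm.
- pin_nose (a point): Tip of the pin's nose, 61 mm from the shoulder along the pin's x axis.
- board_tail: Loose spruce half nearer the tail jaw, a shallow wedge, 380 mm along x, 110 mm along y, 14 mm thick at the tail-jaw side, 20 mm at the joint, about 0.36 kg, lying on the bar and battens. Origin: underside, middle of the long edge that faces the tail jaw, 72 mm above the bench; axes start as the cramp's.
- board_head: The other spruce half, its thick edge against the first one's, same size. Origin: underside, middle of its long edge at the joint.
- jar: Closed amber varnish jar, 68 mm across, 85 mm tall, a bystander. Origin: centre of its foot.
- brush: Flat varnish brush 200 mm long lying on the bench, a bystander. Origin: under its middle.
- rasp: Rasp with a wooden handle, 300 mm long, lying on the bench, a bystander. Origin: at bench height, near its middle.
There are look-alikes about, which are no part of the job. Of the things shaped like the pin, the steel one is meant.

How it is judged:
By the outcome, as a careful person would: the job done as asked, in the order asked, and still so for the second after the job is handed in, with the robot touching nothing.
It also fails if it takes over 72 s, if anything falls off the work surface, if the arm or the gripper's body presses on something with over 40 N, if the wrist force passes 120 N, or if a joint passes its speed limit or range.

## Working session

There is one attempt and no reset: what is moved stays moved. The work goes in short steps, Python scripts to look and compute and a shell command to move; the robot and the scene stay as the last step left them, time stands still between calls to the robot, and variables do not carry over. Pictures are saved under pics/ and viewed, and the job is handed in when it is done.

```bash
ls; mkdir -p pics; python3 - <<'E'
from workcell import bot,eyes,job
import cv2
o=bot.get_obs(); print(o)
for n in ["side","top","wrist"]:
    c=eyes.camera(n); cv2.imwrite(f"pics/{n}0.png",c["color"][:,:,::-1])
    print(n,{k:v for k,v in c.items() if k!="color"})
E
```

```text
pics
{'clock': 0.0, 'joint_pos': array([-1.20301334e+00,  2.41418350e-01,  3.71492579e-03,  1.33519621e+00,
        5.05296381e-05,  1.57080809e+00]), 'joint_vel': array([0.00139187, 0.00019841, 0.00113729, 0.00104719, 0.00189665,
       0.00158168]), 'tau': array([-6.36701043e-04, -3.72318506e+01,  2.52407330e+01,  1.68482558e-02,
       -1.02596548e-04,  5.37773943e-06]), 'eef_pos': array([ 0.1795596 , -0.46596485,  0.23040673]), 'tool_rot': array([ 9.83140089e-01,  1.82850921e-01, -1.67469097e-04, -1.03853989e-03]), 'ft_force': array([-0.20873971,  0.12914272, -0.63737865]), 'ft_torque': array([-0.00592078,  0.01817571,  0.00225546]), 'grip_width': 0.08512255163170755}
side {'K': array([[487.89523831,   0.        , 278.94914641],
       [  0.        , 487.89523831, 214.93216194],
       [  0.        ,   0.        ,   1.        ]]), 'D': array([-0.12966008,  0.        ,  0.        ,  0.        ,  0.        ]), 'R': array([[-0.95345844, -0.30099191, -0.01791285],
       [-0.21652313,  0.72480869, -0.65404136],
       [ 0.20984454, -0.61972271, -0.75624667]]), 't': array([0.44571226,
[... 376 characters left out ...]
   [ 0.22223702,  0.00487546, -0.97498048]]), 't': array([-0.15503377,  0.54610651,  0.99911337])}
wrist {'K': array([[367.37576425,   0.        , 282.21732308],
       [  0.        , 367.37576425, 208.54978744],
       [  0.        ,   0.        ,   1.        ]]), 'D': array([-0.00569476,  0.        ,  0.        ,  0.        ,  0.        ]), 'T_tool_cam': array([[ 3.38417207e-04, -9.56867063e-01, -2.90525918e-01,
         7.44707128e-02],
       [ 9.99999547e-01,  6.52488377e-05,  9.49941375e-04,
        -2.99478561e-04],
       [-8.90011135e-04, -2.90526108e-01,  9.56866651e-01,
        -1.42841631e-01],
       [ 0.00000000e+00,  0.00000000e+00,  0.00000000e+00,
         1.00000000e+00]])}
```

View pics/side0.png

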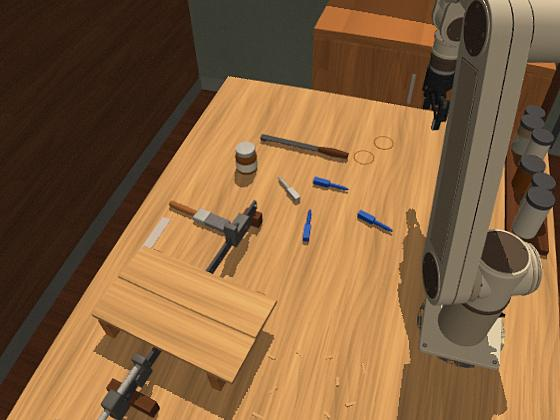

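View pics/top0.png

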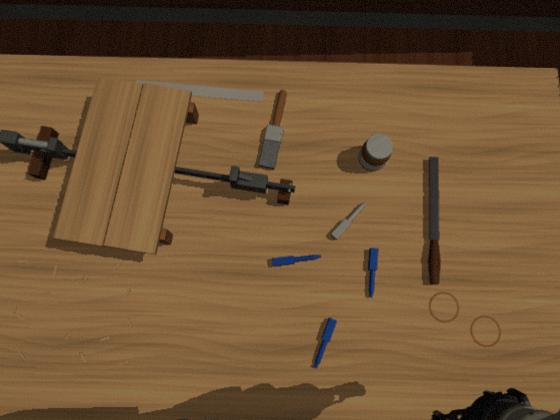

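View pics/wrist0.png

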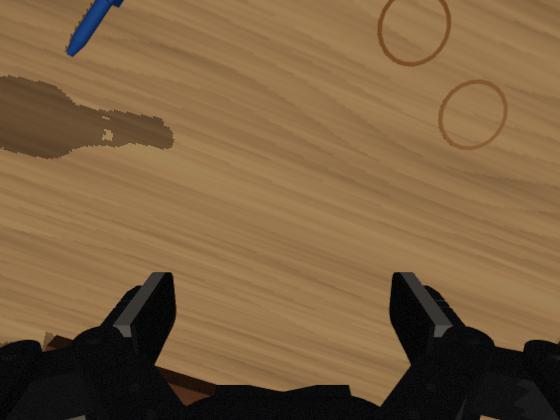

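```bash
python3 - <<'E'
import cv2
a=cv2.imread("pics/top0.png")
cv2.imwrite("pics/z1.png",cv2.resize(a[140:250,150:400],None,fx=3.2,fy=3.2,interpolation=cv2.INTER_CUBIC))
b=cv2.imread("pics/side0.png")
cv2.imwrite("pics/z2.png",cv2.resize(b[160:290,170:330],None,fx=4,fy=4,interpolation=cv2.INTER_CUBIC))
E
```

```text
(no output)
```

View pics/z1.png

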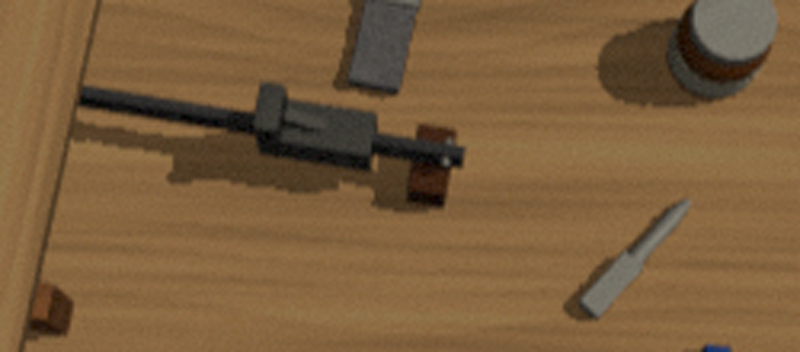

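View pics/z2.png

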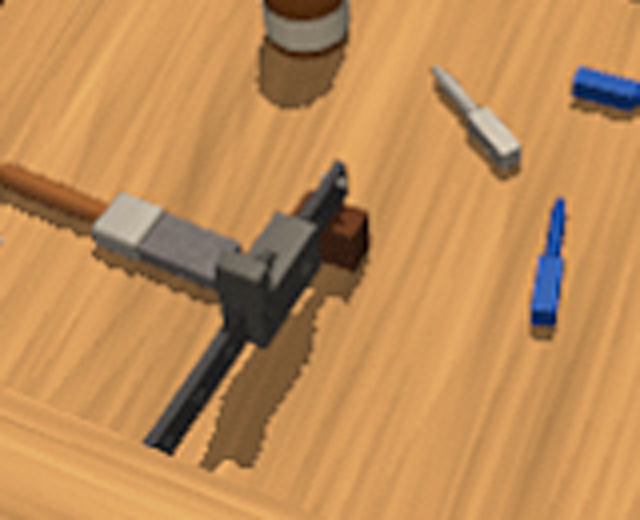

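```bash
cat > h.py <<'E'
import numpy as np, cv2
from workcell import bot,eyes,job
from scipy.spatial.transform import Rotation as Rn
def cam(n):
    o=bot.get_obs(); c=eyes.camera(n)
    if n=="wrist":
        T=np.eye(4);T[:3,:3]=Rn.from_quat(o["tool_rot"]).as_matrix();T[:3,3]=o["eef_pos"]
        W=np.linalg.inv(T@c["T_tool_cam"]); c["R"]=W[:3,:3];c["t"]=W[:3,3]
    return c
def save(n,f):
    c=cam(n); cv2.imwrite(f"pics/{f}.png",c["color"][:,:,::-1]); np.savez(f"pics/{f}.npz",**{k:v for k,v in c.items() if k!="color"}); return c
def load(f): return dict(np.load(f"pics/{f}.npz"))
def ray(c,uv):
    n=cv2.undistortPoints(np.array([[uv]],float),c["K"],c["D"])[0,0]
    d=c["R"].T@np.array([n[0],n[1],1]); o=-c["R"].T@c["t"]; return o,d
def atz(c,uv,z):
    o,d=ray(c,uv); return o+d*(z-o[2])/d[2]
def tri(cs,uvs):
    A=np.zeros((3,3));b=np.zeros(3);L=[]
    for c,u in zip(cs,uvs):
        o,d=ray(c,u);d=d/np.linalg.norm(d);P=np.eye(3)-np.outer(d,d);A+=P;b+=P@o;L.append((P,o))
    x=np.linalg.solve(A,b); return x,[np.linalg.norm(P@(x-o)) for P,o in L]
def proj(c,X):
    r,_=cv2.Rodrigues(c["R"]); return cv2.projectPoints(np.array(X,float).reshape(-1,1,3),r,c["t"],c["K"],c["D"])[0].reshape(-1,2)
E
python3 - <<'E'
from h import *
np.set_printoptions(precision=4,suppress=True)
for n in ("top","side","wrist"): save(n,n+"0")
t=load("top0")
Z=lambda u,v:(150+u/3.2,140+v/3.2)
for nm,uv,z in [("barend",Z(463,155),.072),("bar far",Z(80,95),.072),("jaw rear top",Z(376,125),.08),("upstand topL",Z(260,86),.108),("upst topR",Z(286,92),.108),("pin rear",Z(592,308),.018),("pin nose",Z(688,202),.009),("shoulder",Z(635,260),.012),("board corner far",(191,90),.086),("board corner near",(155,253),.086),("batten",Z(42,300),.07)]:
    print(nm,np.round(uv,1),atz(t,uv,z))
E
```

```text
barend [294.7 188.4] [ 0.5934 -0.1903  0.072 ]
bar far [175.  169.7] [0.6294 0.0766 0.072 ]
jaw rear top [267.5 179.1] [ 0.611  -0.1299  0.08  ]
upstand topL [231.2 166.9] [ 0.6279 -0.0516  0.108 ]
upst topR [239.4 168.8] [ 0.6242 -0.0693  0.108 ]
pin rear [335.  236.2] [ 0.4983 -0.2861  0.018 ]
pin nose [365.  203.1] [ 0.5797 -0.3572  0.009 ]
shoulder [348.4 221.2] [ 0.5351 -0.3178  0.012 ]
board corner far [191  90] [0.816  0.0508 0.086 ]
board corner near [155 253] [0.4405 0.1027 0.086 ]
batten [163.1 233.8] [0.4848 0.0924 0.07  ]
```

```bash
cat >> h.py <<'E'
def pose(yawx,tilt):
    """tool x heading yawx (deg) when vertical; tilt deg leans tool z towards -x heading"""
    R=Rn.from_euler("z",yawx,degrees=True).as_matrix()@np.diag([1,-1,-1.])
    return R@Rn.from_euler("y",-tilt,degrees=True).as_matrix()
def rel(p,R,base=None):
    o=bot.get_obs() if base is None else base
    R0=Rn.from_quat(o["tool_rot"]).as_matrix()
    print("dr",np.round(Rn.from_matrix(R0.T@R).as_rotvec(),4),"travel",np.round(R0.T@(np.array(p)-o["eef_pos"]),4), "z dir",np.round(R[:,2],3))
def st():
    o=bot.get_obs(); print(round(o["clock"],2),np.round(o["eef_pos"],4),"yawx %.2f"%np.degrees(np.arctan2(*Rn.from_quat(o["tool_rot"]).as_matrix()[[1,0],0])),"F",np.round(o["ft_force"],1),"w",round(o["grip_width"],4),"q",np.round(o["joint_pos"],2))
E
python3 -c "
from h import *
rel([0.528,0.032,0.17],pose(172.3,35)); st()"
```

```text
dr [-0.7987 -0.2058 -2.5324] travel [ 0.5042 -0.3397  0.0612] z dir [ 0.568 -0.077 -0.819]
0.3 [ 0.1797 -0.4663  0.231 ] yawx 21.08 F [-0.3  0.5  0.8] w 0.0857 q [-1.2   0.24  0.    1.34  0.    1.57]
```

```bash
python3 -m crank '{"dr":[[-0.8,-0.2,-2.53],[-0.8,-0.2,-2.53],[-0.8,-0.2,-2.53],[-0.8,-0.2,-2.53],[-0.8,-0.2,-2.53],[-0.8,-0.2,-2.53],[-0.8,-0.2,-2.53],[-0.8,-0.2,-2.53],[-0.8,-0.2,-2.53],[-0.8,-0.2,-2.53]],"travel":[[0.5,-0.34,0.03],[0.5,-0.34,0.03],[0.5,-0.34,0.03],[0.5,-0.34,0.03],[0.5,-0.34,0.03],[0.5,-0.34,0.03],[0.5,-0.34,0.03],[0.5,-0.34,0.03],[0.5,-0.34,0.03],[0.5,-0.34,0.03]],"hand":[0,0,0,0,0,0,0,0,0,0]}'
python3 -c "
from h import *
st();rel([0.528,0.032,0.17],pose(172.3,35))"
```

```text
clock: 1.55
eef_pos: [0.5254, 0.0334, 0.2013]
tool_rot: [0.438, 0.863, -0.015, 0.25]
ft_force: [0.0, 0.2, 0.1]
grip_width: -0.0001
1.55 [0.5254 0.0334 0.2013] yawx 123.29 F [0.  0.2 0.1] w -0.0001 q [ 0.26  0.05 -0.43  0.72 -0.35  1.14]
dr [-0.2297 -0.0596 -0.7425] travel [ 0.0116 -0.0049  0.0289] z dir [ 0.568 -0.077 -0.819]
```

```bash
python3 -m crank '{"dr":[[-0.23,-0.06,-0.74],[-0.23,-0.06,-0.74],[-0.23,-0.06,-0.74],[-0.23,-0.06,-0.74],[-0.23,-0.06,-0.74],[-0.23,-0.06,-0.74]],"travel":[[0.012,-0.005,0.029],[0.012,-0.005,0.029],[0.012,-0.005,0.029],[0.012,-0.005,0.029],[0.012,-0.005,0.029],[0.012,-0.005,0.029]],"hand":[0,0,0,0,0,0]}'
python3 -c "
from h import *
st();c=save('wrist','w1')
import cv2
a=c['color'][:,:,::-1].astype(float); b=np.clip((a/255)**0.5*255,0,255).astype('uint8'); cv2.imwrite('pics/w1b.png',cv2.resize(b,(800,600)))"
```

```text
clock: 2.3
eef_pos: [0.5266, 0.0292, 0.1699]
tool_rot: [0.071, 0.951, -0.02, 0.3]
ft_force: [0.6, 0.1, -0.2]
grip_width: 0.0
2.3 [0.5266 0.0292 0.1699] yawx 171.40 F [ 0.6  0.1 -0.2] w 0.0 q [ 0.15 -0.03 -0.68  0.33 -0.17  0.25]
```

View pics/w1b.png

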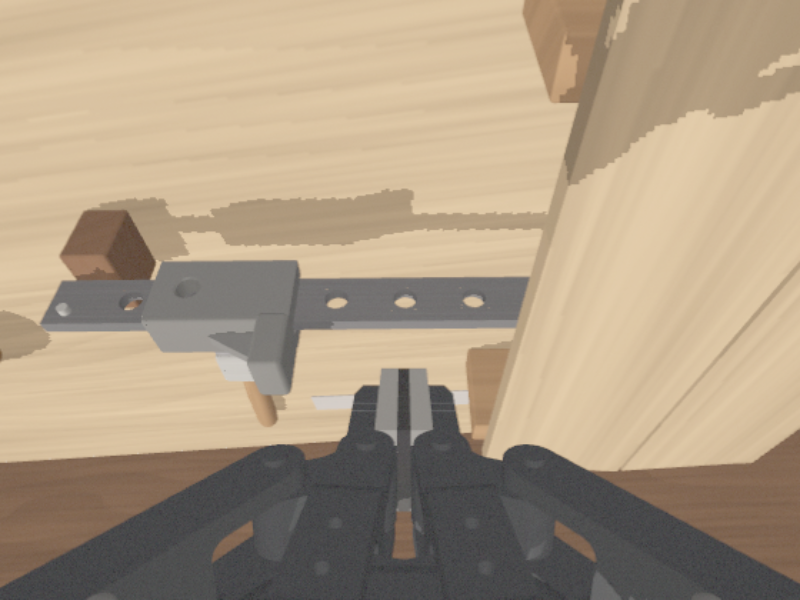

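```bash
python3 -c "
from h import *
a=cv2.imread('pics/w1.png').astype(float); b=np.clip((a/255)**0.5*255,0,255).astype('uint8')
cv2.imwrite('pics/w1c.png',cv2.resize(b[180:260,30:220],None,fx=4.2,fy=4.2,interpolation=cv2.INTER_CUBIC))
cv2.imwrite('pics/w1d.png',cv2.resize(b[185:240,205:385],None,fx=4.4,fy=4.4,interpolation=cv2.INTER_CUBIC))"
```

```text
(no output)
```

View pics/w1c.png

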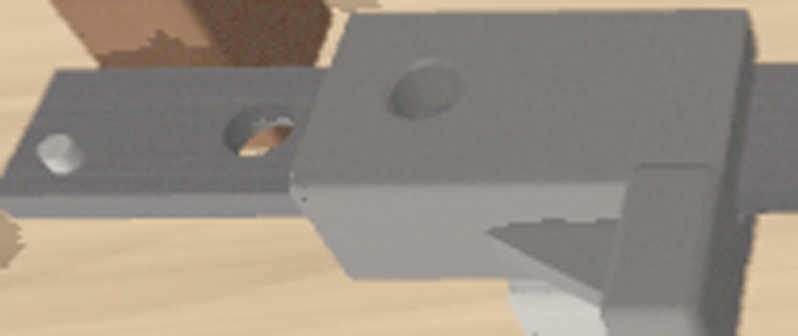

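View pics/w1d.png

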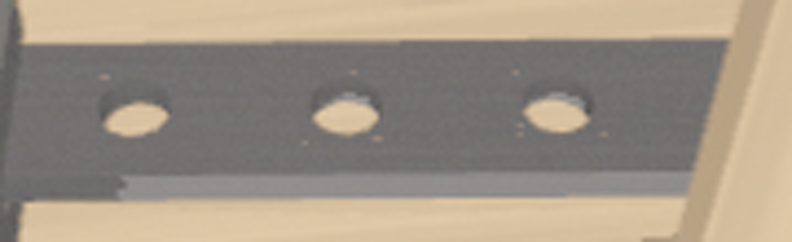

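```bash
python3 - <<'E'
from h import *
np.set_printoptions(precision=4,suppress=True)
c=load('w1')
H=[atz(c,u,.056) for u in [(235.5-.4,209.3-.4),(283.6-.4,209.4-.4),(331.8-.4,209.1-.4)]]
J=atz(c,(131.4-.4,201.4-.4),.056)
for h in H+[J]: print(h)
print(np.linalg.norm(H[1]-H[0]),np.linalg.norm(H[2]-H[1]))
d=(H[2]-H[0]);d/=np.linalg.norm(d);print("yaw y axis",np.degrees(np.arctan2(-d[0],d[1])), "jaw hole along from H0",(J-H[0])@d,"perp",np.cross(d,J-H[0]))
# board edge bottom (z .072) where crosses bar ; pixel full = view*0.7
for uv,z in [((516*.7,328*.7),.072),((530*.7,277*.7),.072),((567*.7,183*.7),.072),((484*.7,457*.7),.086),((567*.7,183*.7),.086)]: 
    P=atz(c,uv,z); print("board",uv,P,(P-H[0])@d)
# upstand front/back top edges
for uv,z in [((42+0,0),.1)]: pass
t=load('top0')
print(proj(t,H+[J]))
E
```

```text
[ 0.6186 -0.0233  0.056 ]
[0.6248 0.0163 0.056 ]
[0.6304 0.056  0.056 ]
[ 0.5957 -0.1041  0.056 ]
0.04005860737049679 0.04017148534999038
yaw y axis -8.48254549521673 jaw hole along from H0 -0.08324750613394144 perp [ 0.     -0.      0.0107]
board (361.2, 229.6) [0.6414 0.0786 0.072 ] 0.10420213110468882
board (371.0, 193.89999999999998) [0.5964 0.0847 0.072 ] 0.10358391870344219
board (396.9, 128.1) [0.5371 0.0975 0.072 ] 0.10745620653120472
board (338.79999999999995, 319.9) [0.8006 0.0548 0.086 ] 0.10411099881585964
board (396.9, 128.1) [0.5248 0.0937 0.086 ] 0.10184293179258283
[[220.3388 177.5629]
 [202.9454 174.4735]
 [185.5077 171.6122]
 [255.8418 188.3025]]
```

```bash
python3 -c "
from h import *
rel([0.611,-0.108,0.135],pose(172.1,0))"
```

```text
dr [ 0.001   0.611  -0.0098] travel [-0.0648 -0.1237  0.0875] z dir [ 0.  0. -1.]
```

```bash
python3 -m crank '{"dr":[[0,0.611,-0.01],[0,0.611,-0.01],[0,0.611,-0.01],[0,0.611,-0.01],[0,0.611,-0.01]],"travel":[[-0.065,-0.124,0.0875],[-0.065,-0.124,0.0875],[-0.065,-0.124,0.0875],[-0.065,-0.124,0.0875],[-0.065,-0.124,0.0875]],"hand":[0,0,0,0,0]}'
python3 -c "
from h import *
st();c=save('wrist','w2')
rel([0.611,-0.108,0.091],pose(172.1,0))
o=bot.get_obs()
c=load('w2')
Jc=np.array([0.6115,-0.1063,.056]);d=np.array([.1374,.9905,0]);ex=np.array([.9905,-.1374,0])
P=[Jc+a*ex*1e-3+b*d*1e-3+np.array([0,0,h*1e-3]) for a,b,h in [(-17,42,52),(17,42,52),(17,60,52),(-17,60,52),(-16,-20,24),(16,-20,24)]]
im=cv2.imread('pics/w2.png')
for p in proj(c,P): cv2.circle(im,tuple(int(round(v)) for v in p),2,(0,0,255),-1)
cv2.imwrite('pics/w2p.png',im)"
```

```text
clock: 2.98
eef_pos: [0.6123, -0.1087, 0.1327]
tool_rot: [0.069, 0.998, -0.0, -0.001]
ft_force: [0.2, 0.3, -0.1]
grip_width: 0.0001
2.98 [ 0.6123 -0.1087  0.1327] yawx 172.14 F [ 0.2  0.3 -0.1] w 0.0001 q [-0.18  0.54  0.19  1.22 -0.   -0.04]
dr [-0.0001 -0.0009  0.0017] travel [ 0.0004 -0.      0.0426] z dir [ 0.  0. -1.]
```

View pics/w2p.png

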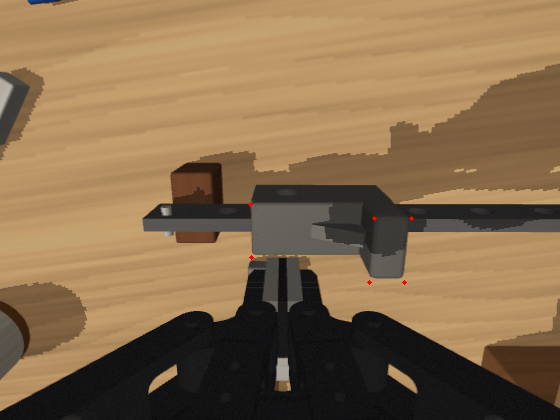

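```bash
python3 -m crank '{"dr":[[0,0,0],[0,0,0],[0,0,0],[0,0,0],[0,0,0],[0,0,0],[0,0,0]],"travel":[[0.002,0,0.0415],[0.002,0,0.0415],[0.002,0.015,0.0415],[0.002,0.025,0.0415],[0.002,0.035,0.0415],[0.002,0.045,0.0415],[0.002,0.055,0.0415]],"hand":[0,0,0,0,0,0,0]}'
python3 -c "
from h import *
st();c=save('wrist','w3')"
```

```text
clock: 3.9
eef_pos: [0.6172, -0.0534, 0.0942]
tool_rot: [0.068, 0.998, -0.0, 0.001]
ft_force: [-0.1, -3.3, 3.3]
grip_width: 0.0
3.9 [ 0.6172 -0.0534  0.0942] yawx 172.21 F [-0.1 -3.3  3.3] w 0.0 q [-0.09  0.56  0.12  1.13 -0.    0.05]
```

View pics/w3.png

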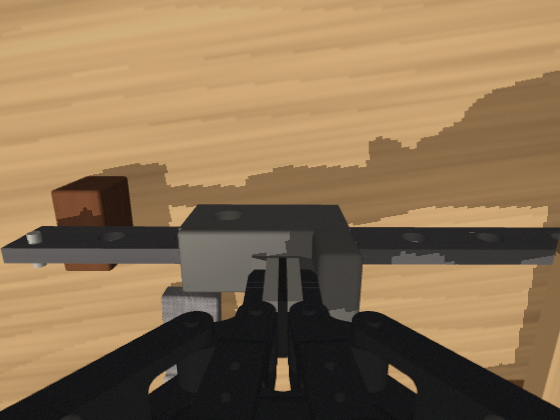

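```bash
cat >> h.py <<'E'
d=np.array([.1374,.9905,0]);ex=np.array([.9905,-.1374,0])
E
python3 - <<'E'
from h import *
b=np.clip((cv2.imread('pics/w3.png')/255.)**0.5*255,0,255).astype('uint8')
cv2.imwrite('pics/w3d.png',cv2.resize(b[190:280,0:200],None,fx=4,fy=4,interpolation=cv2.INTER_CUBIC))
cv2.imwrite('pics/w3e.png',cv2.resize(b[190:280,170:370],None,fx=4,fy=4,interpolation=cv2.INTER_CUBIC))
cv2.imwrite('pics/w3f.png',cv2.resize(b[190:280,360:560],None,fx=4,fy=4,interpolation=cv2.INTER_CUBIC))
E
```

```text
(no output)
```

View pics/w3e.png

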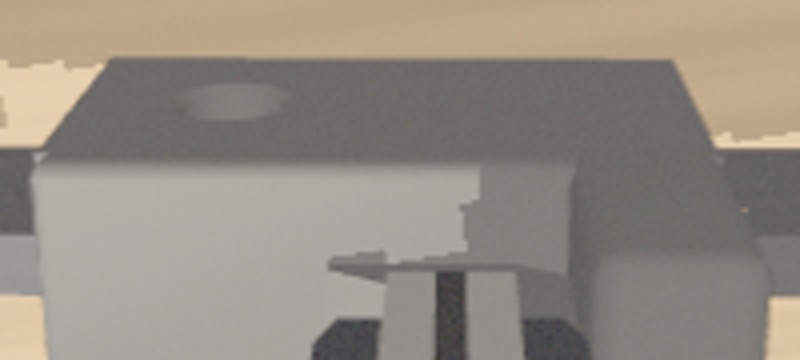

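View pics/w3f.png

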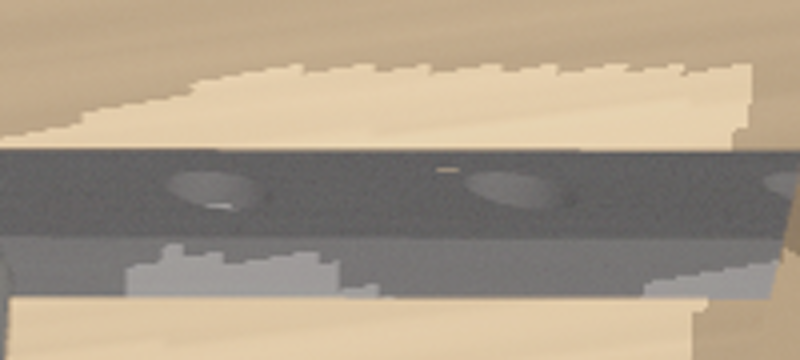

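```bash
python3 - <<'E'
from h import *
np.set_printoptions(precision=4,suppress=True)
c=load('w3')
H0=np.array([0.6186,-0.0233,.056])
for n,u in [("j",(170+234/4-.4,190+101/4-.4)),("h",(360+215/4-.4,190+188/4-.4)),("h",(360+517/4-.4,190+188/4-.4))]:
    P=atz(c,u,.056); print(n,P,"along",(P-H0)@d,"x",(P-H0)@ex)
# board edge at bar: zoom f (800,235)..(772,300) bottom edge?
for z in (.072,.086): print(atz(c,(360+785/4,190+265/4),z), (atz(c,(360+785/4,190+265/4),z)-H0)@d)
E
```

```text
j [ 0.5983 -0.0788  0.056 ] along -0.05774774964805606 x -0.012523754004818845
h [0.6233 0.0159 0.056 ] along 0.03952292964683033 x -0.0007042215406488362
h [0.6287 0.0555 0.056 ] along 0.07945821568611379 x -0.0007949692269975438
[0.6362 0.08   0.072 ] 0.1047170378802154
[0.6283 0.0696 0.086 ] 0.09331515538618168
```

```bash
python3 -m crank '{"dr":[[0,0,0],[0,0,0],[0,0,0],[0,0,0],[0,0,0],[0,0,0],[0,0,0],[0,0,0],[0,0,0],[0,0,0]],"travel":[[0,0.01,0],[0,0.022,0],[0,0.034,0],[0,0.046,0],[0,0.058,0],[0,0.068,0],[0,0.076,0],[0,0.082,0],[0,0.087,0],[0,0.09,0]],"hand":[0,0,0,0,0,0,0,0,0,0]}'
python3 -c "
from h import *
st();c=save('wrist','w4')
o=bot.get_obs();print((o['eef_pos']-[0.6186,-0.0233,.056])@d)
b=np.clip((cv2.imread('pics/w4.png')/255.)**0.5*255,0,255).astype('uint8')
cv2.imwrite('pics/w4b.png',b)
cv2.imwrite('pics/w4e.png',cv2.resize(b[190:280,170:370],None,fx=4,fy=4,interpolation=cv2.INTER_CUBIC))"
```

```text
clock: 5.2
eef_pos: [0.6284, 0.0359, 0.0932]
tool_rot: [0.068, 0.998, -0.0, -0.0]
ft_force: [1.7, -3.6, 2.2]
grip_width: 0.0002
5.2 [0.6284 0.0359 0.0932] yawx 172.23 F [ 1.7 -3.6  2.2] w 0.0002 q [0.06 0.58 0.15 1.14 0.   0.19]
0.06042528104785943
```

View pics/w4b.png

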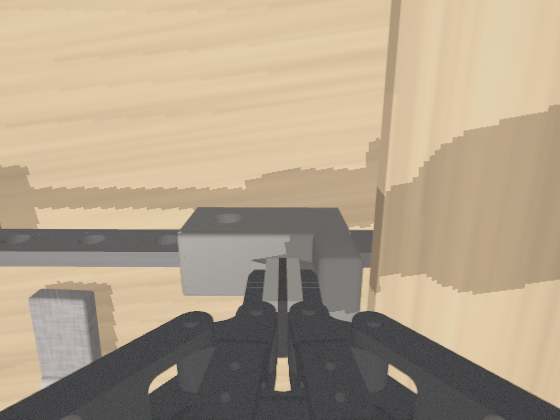

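View pics/w4e.png

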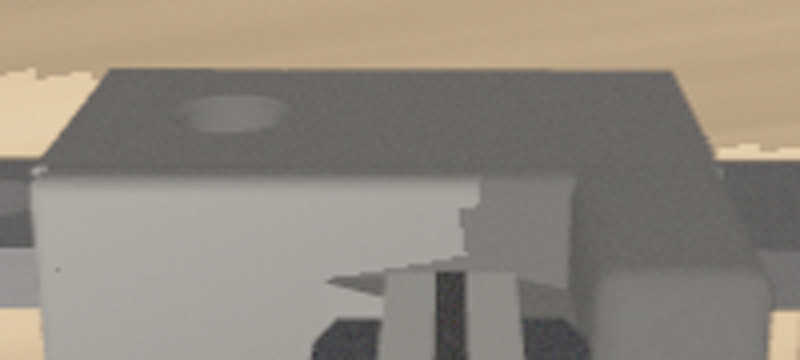

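```bash
python3 - <<'E'
from h import *
np.set_printoptions(precision=4,suppress=True)
c=load('w4')
H0=np.array([0.6186,-0.0233,.056])
for n,u in [("j",(170+234/4-.4,190+113/4-.4)),("h",(17,239)),("h",(93,239))]:
    P=atz(c,u,.056); print(n,P,"along",(P-H0)@d,"x",(P-H0)@ex)
for u in [(372,250),(374,230),(376,210)]:
  P=atz(c,u,.072); print("board",P,(P-H0)@d,(P-H0)@ex)
for u in [(170+760/4,190+275/4)]:
  P=atz(c,u,.108); print("upfront",P,(P-H0)@d)
b=np.clip((cv2.imread('pics/w4.png')/255.)**0.5*255,0,255).astype('uint8')
cv2.imwrite('pics/w4f.png',cv2.resize(b[200:290,0:190],None,fx=4,fy=4,interpolation=cv2.INTER_CUBIC))
cv2.imwrite('pics/w4g.png',cv2.resize(b[150:320,300:450],None,fx=3.5,fy=3.5,interpolation=cv2.INTER_CUBIC))
E
```

```text
j [0.6107 0.0105 0.056 ] along 0.03235246301236223 x -0.012473141673923105
h [ 0.6073 -0.1021  0.056 ] along -0.07959081061581878 x -0.00038425890997210337
h [ 0.6127 -0.0622  0.056 ] along -0.039329247292369425 x -0.0005257190365654764
board [0.6313 0.0797 0.072 ] 0.1037700822501213 -0.001612390733369788
board [0.6211 0.0813 0.072 ] 0.10395878117952345 -0.011908593431277
board [0.6113 0.0829 0.072 ] 0.10414269807151272 -0.021862027772667176
upfront [0.6176 0.0676 0.108 ] 0.0899238862779386
```

View pics/w4f.png

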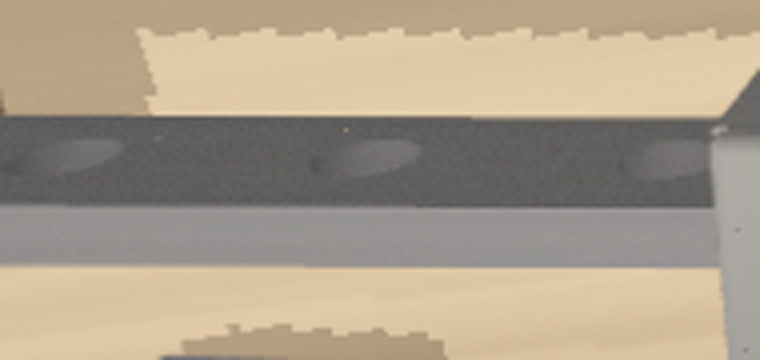

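View pics/w4g.png

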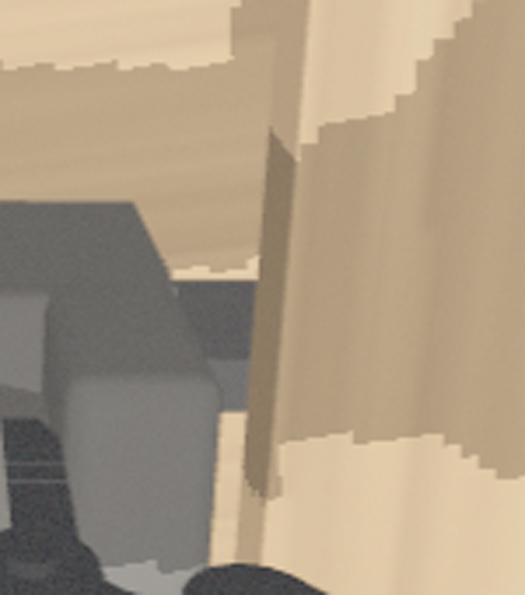

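```bash
python3 -m crank '{"dr":[[0,0,0],[0,0,0],[0,0,0],[0,0,0],[0,0,0]],"travel":[[0,0.002,0],[0,0.004,0],[0,0.006,0],[0,0.0075,0],[0,0.0075,0]],"hand":[0,0,0,0,0]}'
python3 -c "
from h import *
st();c=save('wrist','w5')
o=bot.get_obs();print((o['eef_pos']-[0.6186,-0.0233,.056])@d)
b=np.clip((cv2.imread('pics/w5.png')/255.)**0.5*255,0,255).astype('uint8')
cv2.imwrite('pics/w5b.png',b)
cv2.imwrite('pics/w5e.png',cv2.resize(b[190:280,200:400],None,fx=4,fy=4,interpolation=cv2.INTER_CUBIC))"
```

```text
clock: 5.88
eef_pos: [0.6293, 0.0435, 0.0932]
tool_rot: [0.068, 0.998, 0.0, -0.0]
ft_force: [-0.4, -3.0, 0.5]
grip_width: 0.0001
5.88 [0.6293 0.0435 0.0932] yawx 172.25 F [-0.4 -3.   0.5] w 0.0001 q [0.07 0.58 0.16 1.15 0.   0.2 ]
0.06757555593781438
```

View pics/w5e.png

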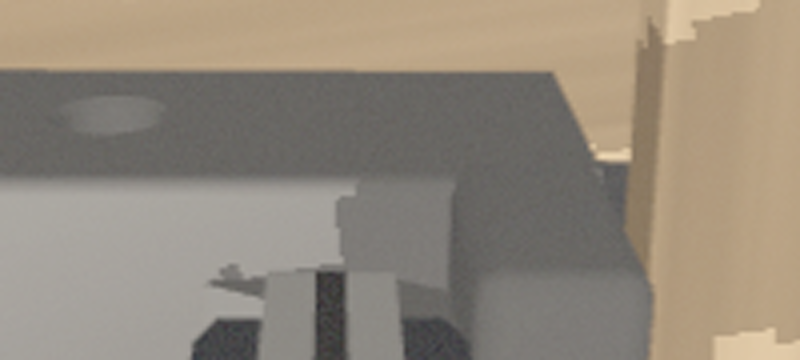

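```bash
python3 -m crank '{"dr":[[0,0,0],[0,0,0],[0,0,0],[0,0,0]],"travel":[[0,-0.015,0],[0,-0.03,-0.05],[0,-0.05,-0.1],[0,-0.05,-0.1]],"hand":[0,0,0,0]}'
python3 -c "
from h import *
st()
rel([0.512,-0.298,0.17],pose(139,0))"
```

```text
clock: 6.42
eef_pos: [0.6252, -0.008, 0.1989]
tool_rot: [0.069, 0.998, 0.001, 0.005]
ft_force: [0.9, -0.5, -0.4]
grip_width: 0.0001
6.42 [ 0.6252 -0.008   0.1989] yawx 172.11 F [ 0.9 -0.5 -0.4] w 0.0001 q [-0.01  0.5   0.3   1.36  0.    0.12]
dr [0.0046 0.0083 0.578 ] travel [ 0.0726 -0.3029  0.0276] z dir [ 0.  0. -1.]
```

```bash
python3 -m crank '{"dr":[[0,0,0.578],[0,0,0.578],[0,0,0.578],[0,0,0.578],[0,0,0.578],[0,0,0.578],[0,0,0.578]],"travel":[[0.073,-0.303,0.028],[0.073,-0.303,0.028],[0.073,-0.303,0.028],[0.073,-0.303,0.028],[0.073,-0.303,0.028],[0.073,-0.303,0.028],[0.073,-0.303,0.028]],"hand":[0.085,0.085,0.085,0.085,0.085,0.085,0.085]}'
python3 -c "
from h import *
st();c=save('wrist','w6');t=save('top','top6');save('side','side6')
b=np.clip((cv2.imread('pics/w6.png')/255.)**0.6*255,0,255).astype('uint8')
cv2.imwrite('pics/w6b.png',b)"
```

```text
clock: 7.3
eef_pos: [0.5088, -0.2963, 0.1644]
tool_rot: [0.35, 0.937, 0.001, -0.001]
ft_force: [-0.1, 0.5, -0.3]
grip_width: 0.0852
7.3 [ 0.5088 -0.2963  0.1644] yawx 139.07 F [-0.1  0.5 -0.3] w 0.0852 q [-0.53  0.45  0.13  1.25  0.    0.19]
```

View pics/w6b.png

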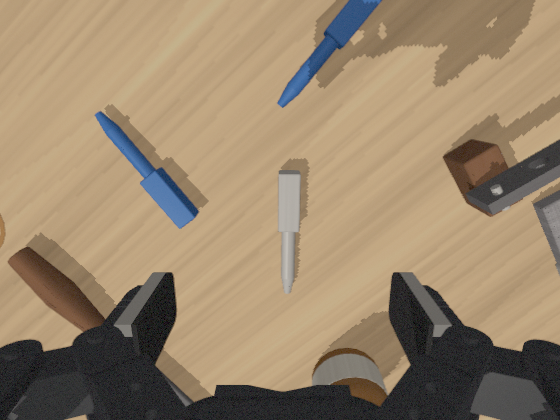

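View pics/top6.png

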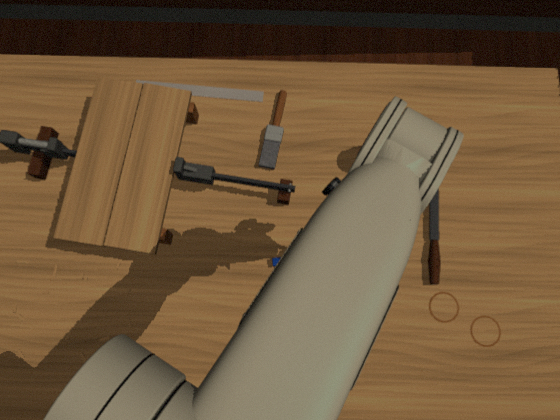

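```bash
python3 - <<'E'
from h import *
np.set_printoptions(precision=4,suppress=True)
c=load('w6')
N=atz(c,(287.8,292),.009);S=atz(c,(288.5,231.5),.018);Rr=atz(c,(289.3,174),.018)
L=atz(c,(278,230),.018);Q=atz(c,(299,230),.018);print("width",np.linalg.norm(L-Q),"mid",(L+Q)/2)
print(N,S,Rr,np.linalg.norm(S-Rr),np.linalg.norm((N-S)[:2]))
for a,b in((S,N),(Rr,N),(Rr,S)):
  v=b-a;print(np.degrees(np.arctan2(v[1],v[0])))
b=cv2.imread('pics/w6b.png')
cv2.imwrite('pics/w6z.png',cv2.resize(b[160:300,240:340],None,fx=4,fy=4,interpolation=cv2.INTER_CUBIC))
E
```

```text
width 0.017595527543945128 mid [ 0.537  -0.3132  0.018 ]
[ 0.5848 -0.3548  0.009 ] [ 0.538 -0.314  0.018] [ 0.5013 -0.2816  0.018 ] 0.04900556936228525 0.06208302976235942
-41.07156400939891
-41.20515293118377
-41.37439103331416
```

View pics/w6z.png

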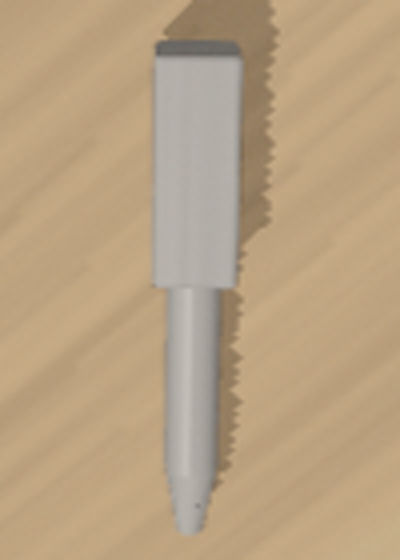

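```bash
python3 -m crank '{"dr":[[0,0,0]],"travel":[[0,0,0]],"hand":[0.05]}'
python3 -c "
from h import *
st()
rel([0.5154,-0.2942,0.005],pose(138.8,0))"
```

```text
clock: 7.58
eef_pos: [0.5103, -0.2953, 0.1655]
tool_rot: [0.348, 0.937, 0.0, -0.0]
ft_force: [0.9, -0.6, 0.0]
grip_width: 0.0691
7.58 [ 0.5103 -0.2953  0.1655] yawx 139.26 F [ 0.9 -0.6  0. ] w 0.0691 q [-0.52  0.45  0.13  1.25  0.    0.19]
dr [ 0.0001 -0.0002  0.008 ] travel [-0.0032  0.0042  0.1605] z dir [ 0.  0. -1.]
```

```bash
python3 -m crank '{"dr":[[0,0,0.008],[0,0,0.008],[0,0,0.008],[0,0,0.008],[0,0,0.008]],"travel":[[-0.003,0.005,0.05],[-0.003,0.005,0.1],[-0.003,0.005,0.14],[-0.003,0.005,0.155],[-0.003,0.005,0.155]],"hand":[0.05,0.05,0.05,0.05,0.05]}'
python3 -c "
from h import *
st();save('wrist','w7')
"
```

```text
clock: 8.2
eef_pos: [0.515, -0.2942, 0.0099]
tool_rot: [0.353, 0.936, 0.0, -0.001]
ft_force: [0.3, 0.3, 0.3]
grip_width: 0.0501
8.2 [ 0.515  -0.2942  0.0099] yawx 138.72 F [0.3 0.3 0.3] w 0.0501 q [-0.52  0.6  -0.06  0.92 -0.    0.2 ]
```

View pics/w7.png

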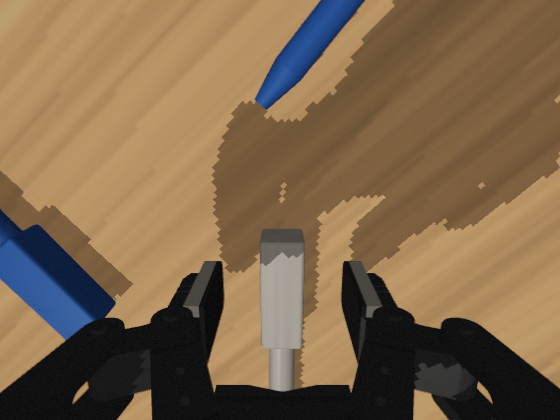

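```bash
python3 -m crank '{"dr":[[0,0,0],[0,0,0],[0,0,0],[0,0,0],[0,0,0],[0,0,0]],"travel":[[0,0,0.006],[0,0,0.007],[0,0,0.007],[0,0,0.007],[0,0,0.007],[0,0,0.007]],"hand":[0.05,0.05,0.01,0.01,0.01,0.01]}'
python3 -c "
from h import *
st();save('wrist','w8')
"
```

```text
clock: 9.0
eef_pos: [0.5154, -0.2951, 0.0041]
tool_rot: [0.353, 0.936, -0.0, 0.0]
ft_force: [-1.4, 0.4, 5.0]
grip_width: 0.0163
9.0 [ 0.5154 -0.2951  0.0041] yawx 138.66 F [-1.4  0.4  5. ] w 0.0163 q [-0.52  0.61 -0.06  0.9  -0.    0.2 ]
```

View pics/w8.png

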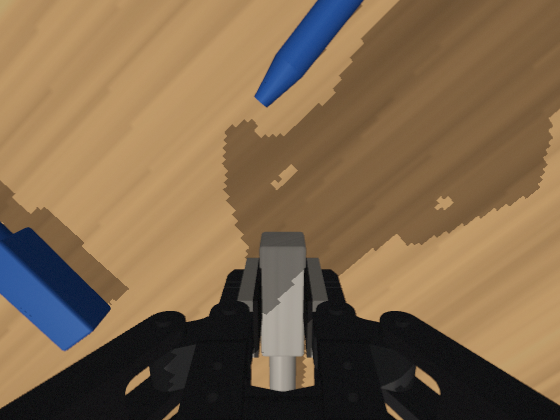

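```bash
python3 -m crank '{"dr":[[0,0,0],[0,0,0],[0,0,0],[0,0,0],[0,0,0]],"travel":[[0,0,-0.01],[0,0,-0.05],[0,0,-0.1],[0,0,-0.12],[0,0,-0.12]],"hand":[0.01,0.01,0.01,0.01,0.01]}'
python3 -c "
from h import *
st();save('wrist','w9');rel([0.5017,0.0331,0.115],pose(172.1,0))
"
```

```text
clock: 9.68
eef_pos: [0.5162, -0.2956, 0.1254]
tool_rot: [0.353, 0.936, -0.0, 0.002]
ft_force: [-0.0, 0.2, -1.5]
grip_width: 0.0162
9.68 [ 0.5162 -0.2956  0.1254] yawx 138.66 F [-0.   0.2 -1.5] w 0.0162 q [-0.52  0.49  0.08  1.16 -0.    0.2 ]
dr [-1.000e-04  4.000e-04 -5.837e-01] travel [0.2268 0.2374 0.0084] z dir [ 0.  0. -1.]
```

View pics/w9.png

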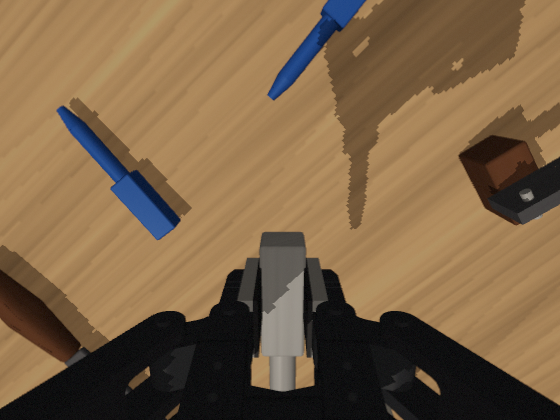

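```bash
python3 -m crank '{"dr":[[0,0,-0.584],[0,0,-0.584],[0,0,-0.584],[0,0,-0.584],[0,0,-0.584],[0,0,-0.584],[0,0,-0.584],[0,0,-0.584],[0,0,-0.584]],"travel":[[0.227,0.237,0],[0.227,0.237,0],[0.227,0.237,0],[0.227,0.237,0],[0.227,0.237,0],[0.227,0.237,0],[0.227,0.237,0],[0.227,0.237,0],[0.227,0.237,0]],"hand":[0.01,0.01,0.01,0.01,0.01,0.01,0.01,0.01,0.01]}'
python3 -c "
from h import *
st();save('wrist','w10');save('side','s10');save('top','t10');rel([0.5017,0.0331,0.051],pose(172.1,0))
a=cv2.imread('pics/s10.png');b=np.clip((a/255.)**0.5*255,0,255).astype('uint8')
cv2.imwrite('pics/s10z.png',cv2.resize(b[150:330,80:330],None,fx=3.2,fy=3.2,interpolation=cv2.INTER_CUBIC))
"
```

```text
clock: 10.85
eef_pos: [0.5012, 0.0314, 0.1231]
tool_rot: [0.07, 0.998, -0.0, -0.0]
ft_force: [-0.2, 0.2, -0.8]
grip_width: 0.0168
10.85 [0.5012 0.0314 0.1231] yawx 171.97 F [-0.2  0.2 -0.8] w 0.0168 q [ 0.06  0.32 -0.18  1.07 -0.    0.2 ]
dr [-0.0001 -0.0002 -0.0016] travel [-0.0003  0.0013  0.0724] z dir [ 0.  0. -1.]
```

View pics/s10z.png

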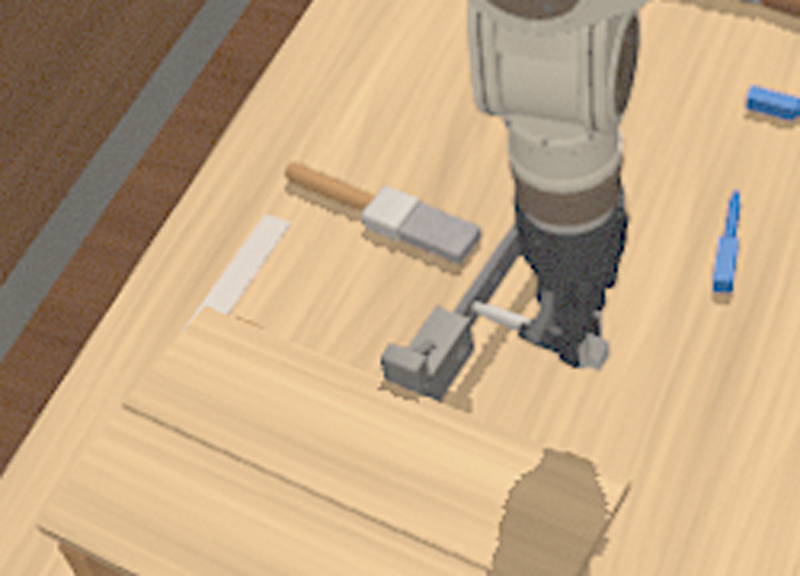

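View pics/w10.png

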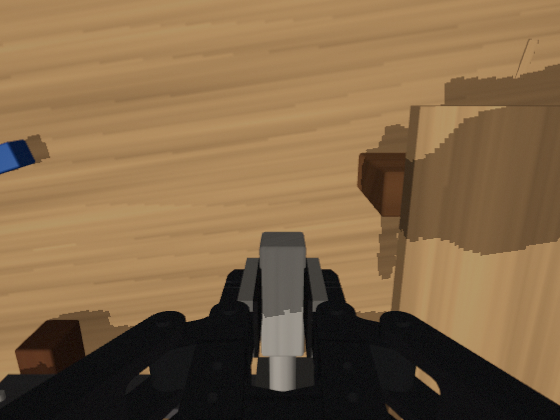

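```bash
python3 -m crank '{"dr":[[0,0,0],[0,0,0],[0,0,0],[0,0,0],[0,0,0]],"travel":[[0,0.001,0.035],[0,0.001,0.065],[0,0.001,0.072],[0,0.001,0.072],[0,0.001,0.072]],"hand":[0.01,0.01,0.01,0.01,0.01]}'
python3 -c "
from h import *
st();save('side','s11')
st();save('side','s11')
st();rel([0.5017,0.0331,0.051],pose(172.1,0))
a=cv2.imread('pics/s11.png');b=np.clip((a/255.)**0.5*255,0,255).astype('uint8')
cv2.imwrite('pics/s11z.png',cv2.resize(b[220:290,185:285],None,fx=8,fy=8,interpolation=cv2.INTER_CUBIC))
c=load('s11')
H1=np.array([0.6235,0.0162,.056])
for k in (-92,-72,-12): print(proj(c,H1+k*1e-3*ex))
print((proj(c,H1-.012*ex)-[185,220])*8)
"
```

```text
clock: 11.62
eef_pos: [0.5026, 0.0339, 0.0527]
tool_rot: [0.069, 0.998, 0.0, 0.001]
ft_force: [0.5, -0.1, -1.8]
grip_width: 0.0163
11.62 [0.5026 0.0339 0.0527] yawx 172.11 F [ 0.5 -0.1 -1.8] w 0.0163 q [ 0.07  0.4  -0.27  0.9  -0.    0.21]
11.68 [0.5026 0.034  0.0527] yawx 172.12 F [-0.  -0.9 -1.2] w 0.0163 q [ 0.07  0.4  -0.27  0.9   0.    0.21]
11.72 [0.5024 0.034  0.0527] yawx 172.12 F [-0.3  0.2 -1.9] w 0.0162 q [ 0.07  0.4  -0.27  0.9   0.    0.21]
dr [0.0005 0.0023 0.0003] travel [ 0.0006 -0.001   0.0017] z dir [ 0.  0. -1.]
[[250.40800192 270.83625525]]
[[243.37906506 268.07190596]]
[[222.71665241 259.92137565]]
[[301.73321928 319.37100523]]
```

View pics/s11z.png

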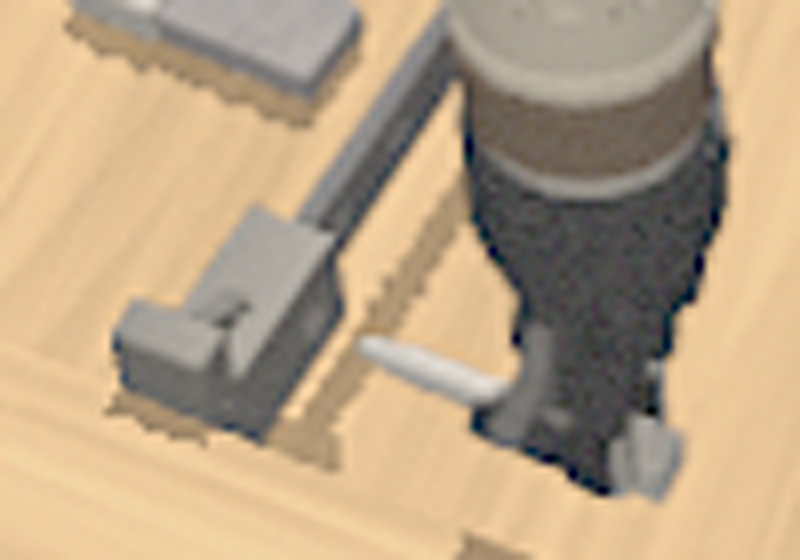

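```bash
python3 -c "
from h import *
a=cv2.imread('pics/s11.png')
z=a[245:285,205:265].astype(float); z=np.clip((z/200.)**0.6*255,0,255).astype('uint8')
z=cv2.resize(z,None,fx=13,fy=13,interpolation=cv2.INTER_CUBIC)
c=load('s11');o=bot.get_obs()
T=o['eef_pos'];R=Rn.from_quat(o['tool_rot']).as_matrix()
pr=lambda P:(proj(c,P)[0]-[205,245]+.5)*13
u=-R[:,0]; A=T-R[:,2]*.005
for k in (.03,.075,.091): cv2.circle(z,tuple(pr(A+k*u).astype(int)),3,(0,0,255),-1)
H1=np.array([0.6235,0.0162,.056])-.012*ex
cv2.circle(z,tuple(pr(H1).astype(int)),3,(0,255,0),-1)
cv2.circle(z,tuple(pr(H1+.06*d+[0,0,.02]).astype(int)),3,(0,255,0),-1)
cv2.circle(z,tuple(pr(H1-.02*d+[0,0,.02]).astype(int)),3,(0,255,0),-1)
cv2.circle(z,tuple(pr(H1-.02*d+[0,0,-.02]).astype(int)),3,(0,255,0),-1)
cv2.imwrite('pics/s11y.png',z)
"
```

```text
(no output)
```

View pics/s11y.png

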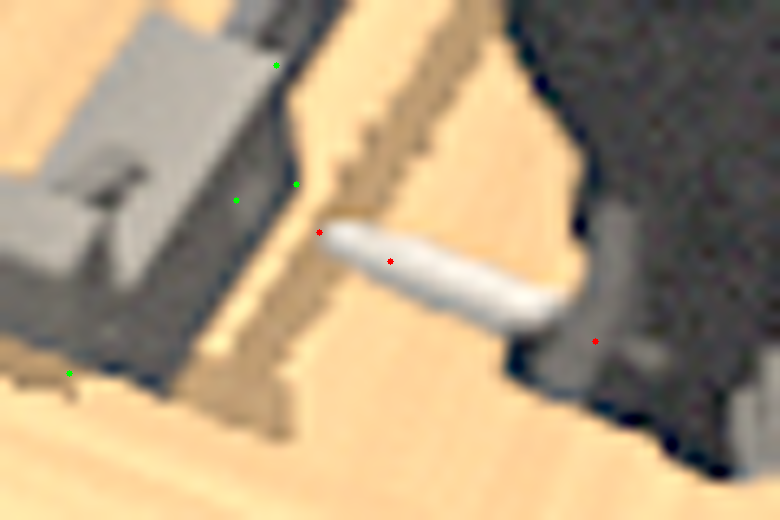

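```bash
python3 -m crank '{"dr":[[0,0,0],[0,0,0],[0,0,0],[0,0,0],[0,0,0],[0,0,0]],"travel":[[0,-0.001,0.0015],[-0.006,-0.001,0.0015],[-0.014,-0.001,0.0015],[-0.02,-0.001,0.0015],[-0.024,-0.001,0.0015],[-0.027,-0.001,0.0015]],"hand":[0.01,0.01,0.01,0.01,0.01,0.01]}'
python3 -c "
from h import *
st();o=bot.get_obs();r=o['eef_pos']-[0.6186,-0.0233,.056];print(r@d,r@ex)
st()"
```

```text
clock: 12.48
eef_pos: [0.5281, 0.0292, 0.0497]
tool_rot: [0.069, 0.998, 0.0, -0.0]
ft_force: [-0.4, -0.4, -0.9]
grip_width: 0.016
12.47 [0.5281 0.0292 0.0497] yawx 172.12 F [-0.4 -0.4 -0.9] w 0.016 q [ 0.06  0.45 -0.2   0.92  0.    0.19]
0.039586924987410545 -0.09681835370741547
12.47 [0.5281 0.0292 0.0497] yawx 172.12 F [-0.4 -0.4 -0.9] w 0.016 q [ 0.06  0.45 -0.2   0.92  0.    0.19]
```

```bash
python3 -m crank '{"dr":[[0,0,0],[0,0,0],[0,0,0],[0,0,0]],"travel":[[-0.002,0,-0.001],[-0.005,0,-0.001],[-0.008,0,-0.001],[-0.011,0,-0.001]],"hand":[0.01,0.01,0.01,0.01]}'
python3 -c "
from h import *
st();o=bot.get_obs();r=o['eef_pos']-[0.6186,-0.0233,.056];print(r@d,r@ex)
"
```

```text
clock: 12.98
eef_pos: [0.539, 0.0278, 0.0509]
tool_rot: [0.069, 0.998, 0.0, -0.0]
ft_force: [0.4, -0.2, -2.3]
grip_width: 0.0164
12.97 [0.539  0.0278 0.0509] yawx 172.12 F [ 0.4 -0.2 -2.3] w 0.0164 q [ 0.05  0.46 -0.17  0.93  0.    0.19]
0.039628713344845086 -0.08587643982990752
```

Nose is about 5 mm past the bar's near face with no resistance. Continue.

```bash
python3 -m crank '{"dr":[[0,0,0],[0,0,0],[0,0,0],[0,0,0],[0,0,0]],"travel":[[-0.003,0,0],[-0.006,0,0],[-0.009,0,0],[-0.012,0,0],[-0.015,0,0]],"hand":[0.01,0.01,0.01,0.01,0.01]}'
python3 -c "
from h import *
st();o=bot.get_obs();r=o['eef_pos']-[0.6186,-0.0233,.056];print(r@d,r@ex)
"
```

```text
clock: 13.6
eef_pos: [0.5539, 0.0257, 0.0508]
tool_rot: [0.069, 0.998, 0.0, -0.0]
ft_force: [0.5, -0.5, -0.9]
grip_width: 0.0163
13.6 [0.5539 0.0257 0.0508] yawx 172.12 F [ 0.5 -0.5 -0.9] w 0.0163 q [ 0.05  0.49 -0.13  0.95  0.    0.18]
0.03960074781601076 -0.07085040016524473
```

```bash
python3 -m crank '{"dr":[[0,0,0],[0,0,0],[0,0,0],[0,0,0],[0,0,0],[0,0,0],[0,0,0]],"travel":[[-0.003,0,0],[-0.006,0,0],[-0.009,0,0],[-0.012,0,0],[-0.015,0,0],[-0.018,0,0],[-0.021,0,0]],"hand":[0.01,0.01,0.01,0.01,0.01,0.01,0.01]}'
python3 -c "
from h import *
st();o=bot.get_obs();r=o['eef_pos']-[0.6186,-0.0233,.056];print(r@d,r@ex)
c=save('wrist','w12');save('side','s12')
a=cv2.imread('pics/s12.png')
z=a[245:285,205:265].astype(float); z=np.clip((z/200.)**0.6*255,0,255).astype('uint8')
cv2.imwrite('pics/s12z.png',cv2.resize(z,None,fx=13,fy=13,interpolation=cv2.INTER_CUBIC))
"
```

```text
clock: 14.48
eef_pos: [0.5747, 0.0228, 0.0509]
tool_rot: [0.069, 0.998, -0.0, -0.0]
ft_force: [0.2, 0.8, -2.1]
grip_width: 0.0162
14.47 [0.5747 0.0228 0.0509] yawx 172.12 F [ 0.2  0.8 -2.1] w 0.0162 q [ 0.04  0.52 -0.07  0.98  0.    0.18]
0.039617622118239486 -0.04983505890495032
```

View pics/s12z.png

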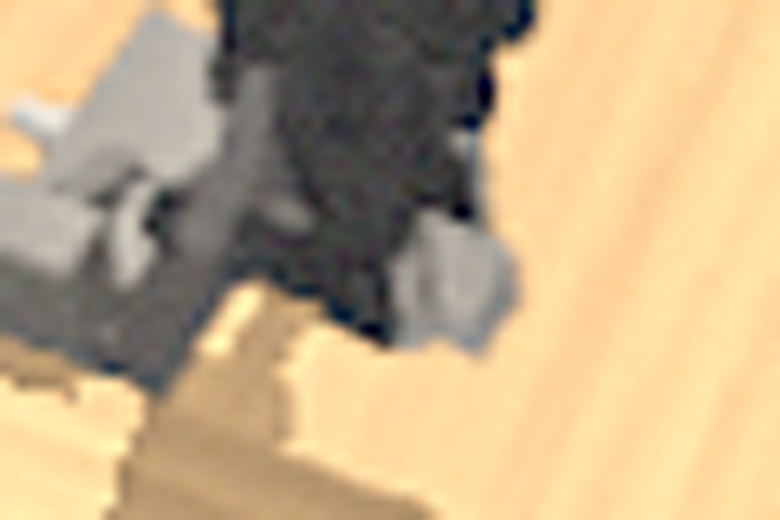

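View pics/w12.png

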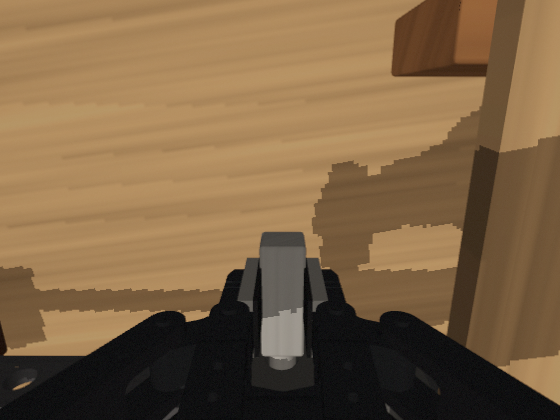

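```bash
python3 -m crank '{"dr":[[0,0,0],[0,0,0],[0,0,0],[0,0,0]],"travel":[[-0.002,0,0],[-0.004,0,0],[-0.0055,0,0],[-0.0065,0,0]],"hand":[0.01,0.01,0.01,0.01]}'; python3 -m crank '{"dr":[[0,0,0],[0,0,0]],"travel":[[-0.0005,0,0],[-0.001,0,0]],"hand":[0.01,0.01]}'
```

```text
clock: 15.08
eef_pos: [0.581, 0.0219, 0.0509]
tool_rot: [0.069, 0.998, 0.0, -0.0]
ft_force: [0.1, 1.0, -1.4]
grip_width: 0.0165
clock: 15.32
eef_pos: [0.5816, 0.0218, 0.0508]
tool_rot: [0.069, 0.998, 0.0, -0.0]
ft_force: [-1.3, 0.7, -0.9]
grip_width: 0.0165
```

```bash
python3 -m crank '{"dr":[[0,0,0],[0,0,0]],"travel":[[-0.0005,0,0],[-0.001,0,0]],"hand":[0.01,0.01]}'
```

```text
clock: 15.58
eef_pos: [0.5816, 0.0218, 0.0508]
tool_rot: [0.069, 0.998, 0.0, -0.001]
ft_force: [-5.4, 1.0, 3.2]
grip_width: 0.0163
```

```bash
python3 -m crank '{"dr":[[0,0,0],[0,0,0]],"travel":[[-0.001,0,0],[-0.001,0,0]],"hand":[0.01,0.01]}'; python3 -c "
from h import *
c=save('wrist','w13')
b=np.clip((cv2.imread('pics/w13.png')/255.)**0.5*255,0,255).astype('uint8')
cv2.imwrite('pics/w13z.png',cv2.resize(b[220:420,180:390],None,fx=3,fy=3,interpolation=cv2.INTER_CUBIC))"
```

```text
clock: 15.82
eef_pos: [0.5816, 0.0218, 0.0507]
tool_rot: [0.069, 0.998, 0.0, -0.002]
ft_force: [-7.1, 0.5, 3.1]
grip_width: 0.0161
```

View pics/w13z.png

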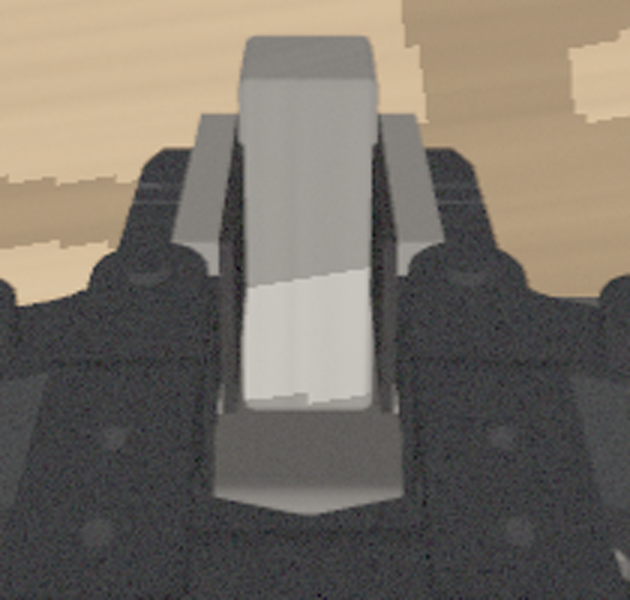

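```bash
python3 -m crank '{"dr":[[0,0,0],[0,0,0],[0,0,0],[0,0,0],[0,0,0]],"travel":[[0.001,0,0],[0.0015,0,0],[0.0015,0,0],[0.0015,0,0],[0.0015,0,0]],"hand":[0.01,0.01,0.045,0.045,0.045]}'; python3 -c "
from h import *
c=save('wrist','w14')
b=np.clip((cv2.imread('pics/w14.png')/255.)**0.5*255,0,255).astype('uint8')
cv2.imwrite('pics/w14z.png',cv2.resize(b[220:420,180:390],None,fx=3,fy=3,interpolation=cv2.INTER_CUBIC))"
```

```text
clock: 16.5
eef_pos: [0.5834, 0.0216, 0.0513]
tool_rot: [0.069, 0.998, 0.0, 0.001]
ft_force: [-0.8, 0.3, 0.6]
grip_width: 0.0447
```

View pics/w14z.png

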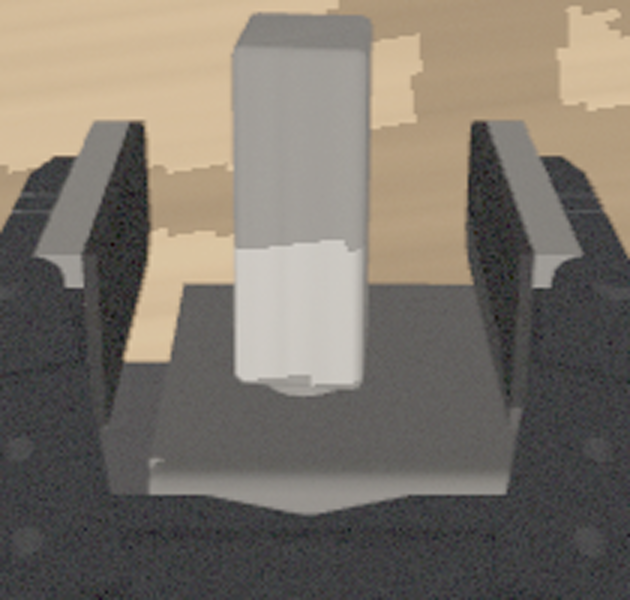

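```bash
python3 -m crank '{"dr":[[0,0,0],[0,0,0],[0,0,0],[0,0,0]],"travel":[[0,0,-0.02],[0.02,0,-0.07],[0.05,0,-0.1],[0.05,0,-0.1]],"hand":[0.045,0.045,0.045,0.045]}'; python3 -c "
from h import *
c=save('wrist','w15')
st()
b=np.clip((cv2.imread('pics/w15.png')/255.)**0.5*255,0,255).astype('uint8')
cv2.imwrite('pics/w15z.png',b)"
```

```text
clock: 17.05
eef_pos: [0.5336, 0.0288, 0.1541]
tool_rot: [0.068, 0.998, 0.0, 0.003]
ft_force: [0.6, -0.2, -0.1]
grip_width: 0.0451
17.1 [0.5337 0.0287 0.1524] yawx 172.14 F [-0.2 -0.4 -0.3] w 0.0451 q [ 0.05  0.35 -0.05  1.16 -0.    0.19]
```

View pics/w15z.png

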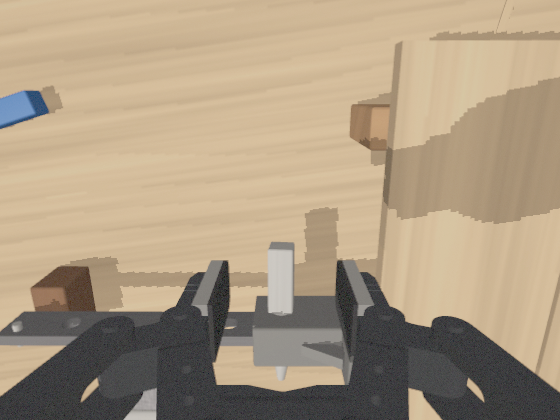

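```bash
python3 -c "
from h import *
rel([0.5201,0.0304,0.048],pose(172.1,0))"; python3 -m crank '{"dr":[[0,0,0],[0,0,0],[0,0,0],[0,0,0],[0,0,0],[0,0,0]],"travel":[[0.014,0,0],[0.014,0,0.02],[0.014,0,0.06],[0.014,0,0.1],[0.014,0,0.105],[0.014,0,0.105]],"hand":[0,0,0,0,0,0]}'; python3 -c "
from h import *
st();c=save('wrist','w16')
b=np.clip((cv2.imread('pics/w16.png')/255.)**0.5*255,0,255).astype('uint8')
cv2.imwrite('pics/w16z.png',b)
save('side','s16');save('top','t16')
a=cv2.imread('pics/s16.png')
z=a[235:285,195:270].astype(float); z=np.clip((z/200.)**0.6*255,0,255).astype('uint8')
cv2.imwrite('pics/s16z.png',cv2.resize(z,None,fx=10,fy=10,interpolation=cv2.INTER_CUBIC))
"
```

```text
dr [0.0006 0.0036 0.0006] travel [ 0.0141 -0.0002  0.1044] z dir [ 0.  0. -1.]
clock: 17.85
eef_pos: [0.5192, 0.0304, 0.0456]
tool_rot: [0.069, 0.998, -0.0, -0.001]
ft_force: [-0.1, -0.1, 0.0]
grip_width: -0.0
17.85 [0.5192 0.0304 0.0456] yawx 172.11 F [-0.1 -0.1  0. ] w -0.0 q [ 0.06  0.44 -0.23  0.9  -0.    0.2 ]
```

View pics/s16z.png

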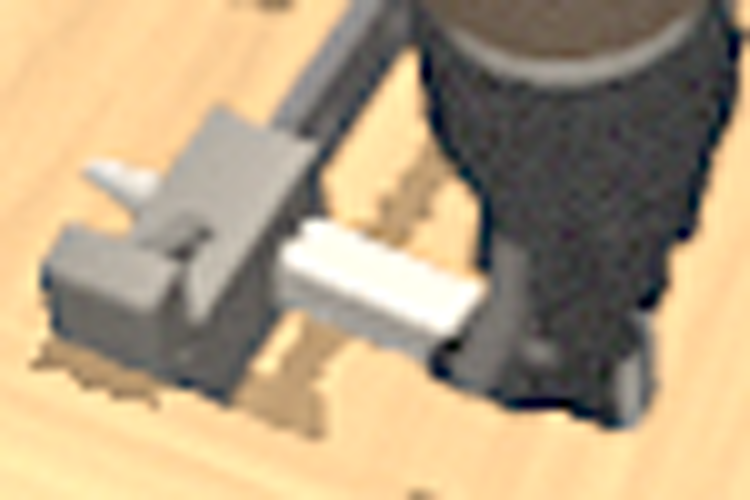

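View pics/w16z.png

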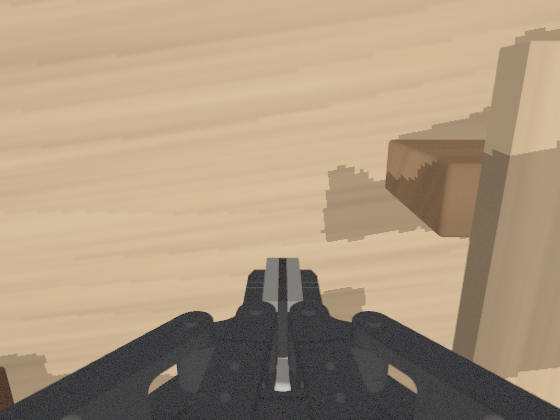

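View pics/t16.png

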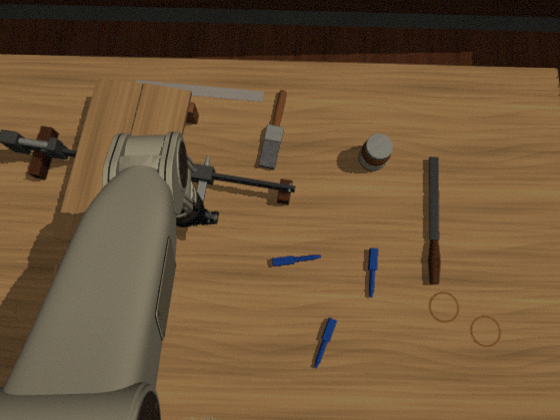

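```bash
python3 -m crank '{"dr":[[0,0,0],[0,0,0],[0,0,0],[0,0,0],[0,0,0],[0,0,0],[0,0,0]],"travel":[[-0.01,0,-0.001],[-0.018,0,-0.001],[-0.024,0,-0.001],[-0.026,0,-0.001],[-0.028,0,-0.001],[-0.029,0,-0.001],[-0.03,0,-0.001]],"hand":[0,0,0,0,0,0,0]}'
```

```text
clock: 18.88
eef_pos: [0.5486, 0.0264, 0.0468]
tool_rot: [0.069, 0.998, -0.0, -0.0]
ft_force: [-0.3, -0.5, -0.4]
grip_width: -0.0001
```

```bash
python3 -m crank '{"dr":[[0,0,0],[0,0,0],[0,0,0]],"travel":[[-0.001,0,0],[-0.002,0,0],[-0.003,0,0]],"hand":[0,0,0]}'
```

```text
clock: 19.25
eef_pos: [0.5501, 0.0261, 0.0465]
tool_rot: [0.069, 0.998, 0.0, -0.002]
ft_force: [-4.6, 1.2, 1.5]
grip_width: 0.0001
```

```bash
python3 -m crank '{"dr":[[0,0,0],[0,0,0],[0,0,0]],"travel":[[-0.001,0,0],[-0.002,0,0],[-0.003,0,0]],"hand":[0,0,0]}'
```

```text
clock: 19.62
eef_pos: [0.5502, 0.0261, 0.046]
tool_rot: [0.068, 0.998, 0.0, -0.005]
ft_force: [-11.7, 1.7, 6.3]
grip_width: 0.0001
```

```bash
python3 -m crank '{"dr":[[0,0,0],[0,0,0]],"travel":[[-0.002,0,0],[-0.002,0,0]],"hand":[0,0]}';  python3 -m crank '{"dr":[[0,0,0],[0,0,0],[0,0,0],[0,0,0],[0,0,0],[0,0,0]],"travel":[[0.02,0,0],[0.04,0,0],[0.06,0,-0.05],[0.06,0.0,-0.11],[0.07,-0.0,-0.13],[0.07,-0.0,-0.13]],"hand":[0,0,0,0,0,0]}'; python3 -c "
from h import *
st();c=save('wrist','w17')
b=np.clip((cv2.imread('pics/w17.png')/255.)**0.5*255,0,255).astype('uint8')
cv2.imwrite('pics/w17z.png',b)
save('side','s17');save('top','t17')
a=cv2.imread('pics/s17.png')
z=a[235:285,195:270].astype(float); z=np.clip((z/200.)**0.6*255,0,255).astype('uint8')
cv2.imwrite('pics/s17z.png',cv2.resize(z,None,fx=10,fy=10,interpolation=cv2.INTER_CUBIC))
"
```

```text
clock: 19.88
eef_pos: [0.5502, 0.026, 0.0457]
tool_rot: [0.068, 0.998, 0.0, -0.006]
ft_force: [-14.5, 2.2, 8.5]
grip_width: 0.0001
clock: 20.62
eef_pos: [0.489, 0.035, 0.1791]
tool_rot: [0.069, 0.998, 0.0, 0.003]
ft_force: [-0.4, 0.2, -0.6]
grip_width: -0.0
20.62 [0.489  0.035  0.1791] yawx 172.13 F [-0.4  0.2 -0.6] w -0.0 q [ 0.07  0.25 -0.13  1.19 -0.    0.21]
```

View pics/w17z.png

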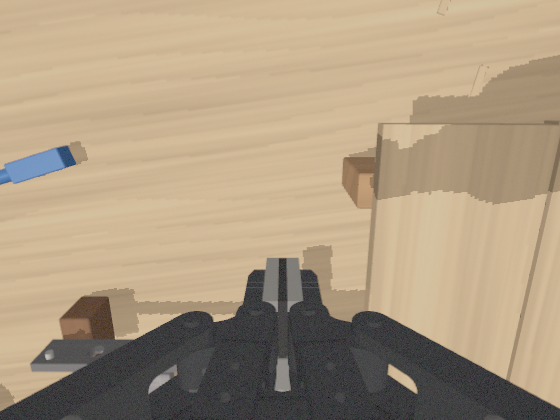

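View pics/s17z.png

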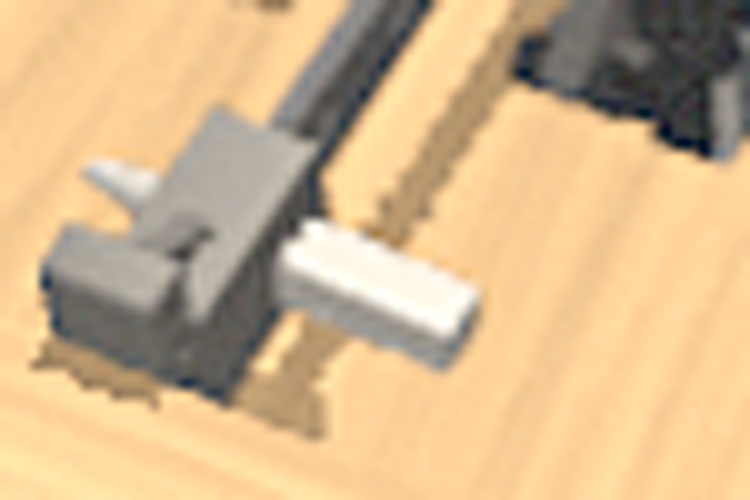

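View pics/t17.png

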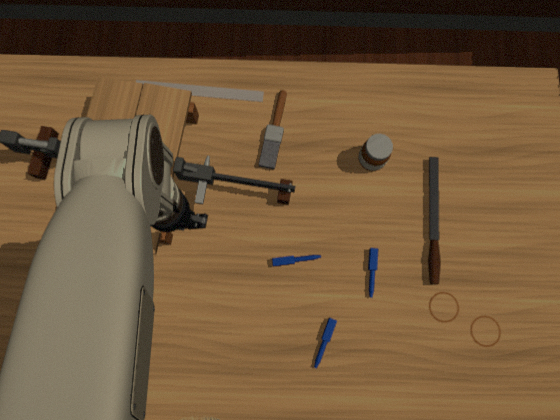

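```bash
python3 -c "
from h import *
rel([0.606,0.024,0.145],pose(262.1,0))"
```

```text
dr [ 1.1000e-03 -1.9000e-03 -1.5705e+00] travel [-0.1195  0.0057  0.0303] z dir [ 0.  0. -1.]
```

```bash
python3 -m crank '{"dr":[[0,0,-1.57],[0,0,-1.57],[0,0,-1.57],[0,0,-1.57],[0,0,-1.57],[0,0,-1.57],[0,0,-1.57],[0,0,-1.57],[0,0,-1.57],[0,0,-1.57]],"travel":[[-0.12,0.006,0.02],[-0.12,0.006,0.02],[-0.12,0.006,0.02],[-0.12,0.006,0.02],[-0.12,0.006,0.02],[-0.12,0.006,0.02],[-0.12,0.006,0.02],[-0.12,0.006,0.02],[-0.12,0.006,0.03],[-0.12,0.006,0.03]],"hand":[0,0,0,0,0,0,0,0,0,0]}'; python3 -c "
from h import *
st();c=save('wrist','w18')
b=np.clip((cv2.imread('pics/w18.png')/255.)**0.5*255,0,255).astype('uint8')
cv2.imwrite('pics/w18z.png',b)
cv2.imwrite('pics/w18y.png',cv2.resize(b[100:300,180:380],None,fx=3,fy=3,interpolation=cv2.INTER_CUBIC))
"
```

```text
clock: 22.02
eef_pos: [0.6056, 0.0242, 0.1438]
tool_rot: [-0.656, 0.755, 0.002, -0.002]
ft_force: [-1.0, -0.6, 0.6]
grip_width: -0.0002
22.02 [0.6056 0.0242 0.1438] yawx -97.98 F [-1.  -0.6  0.6] w -0.0002 q [ 0.04  0.5   0.16  1.23 -0.   -1.39]
```

View pics/w18z.png

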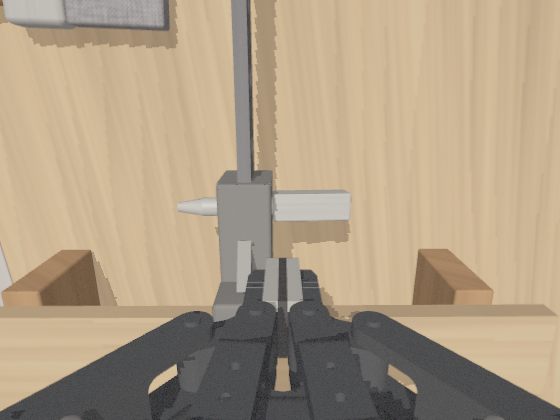

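View pics/w18y.png

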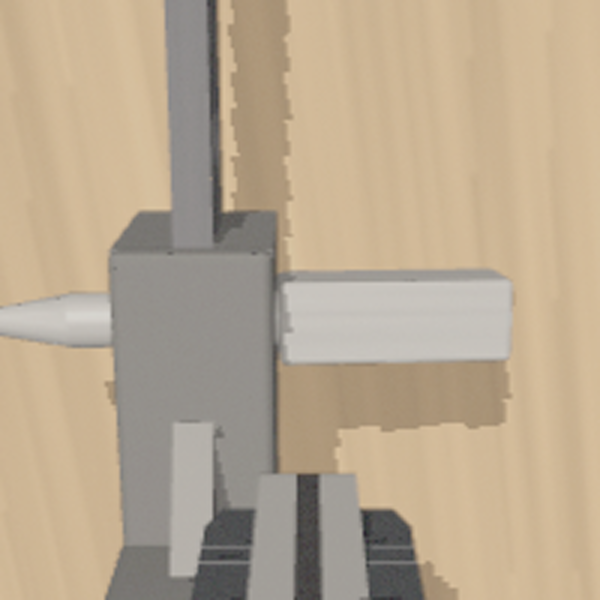

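```bash
python3 - <<'E'
from h import *
np.set_printoptions(precision=4,suppress=True)
c=load('w18')
g=lambda u,v:(180+u/3-.33,100+v/3-.33)
def at(uv,z): 
    P=atz(c,uv,z)-np.array([0.6186,-0.0233,0]);return np.array([P@ex,P@d])*1e3
for n,uv,z in [("cheek near top rear",g(277,252),.080),("cheek near top front",g(275,400),.080),("cheek far rear",g(110,252),.08),("shoulder top",g(284,318),.065),("handle rear top",g(511,318),.065),("rear top .0625",g(511,318),.0625),("shoulder mid bottom-ish",g(284,340),.064),("nose",(178,207.5),.056),("nose .058",(178,207.5),.0585),("bar near edge",g(214,200),.072),("bar far",g(170,200),.072)]:
    print(n,at(uv,z))
E
```

```text
cheek near top rear [-13.666   19.1304]
cheek near top front [-12.9863  49.4243]
cheek far rear [18.3751 19.0555]
shoulder top [-14.6413  36.7499]
handle rear top [-62.2805  36.8711]
rear top .0625 [-62.7726  37.6074]
shoulder mid bottom-ish [-14.5873  41.9019]
nose [48.6178 40.4828]
nose .058 [47.8889 39.7361]
bar near edge [-1.1834 10.4738]
bar far [ 7.4645 10.4551]
```

```bash
python3 -m crank '{"dr":[[0,0,0],[0,0,0],[0,0,0],[0,0,0],[0,0,0],[0,0,0],[0,0,0],[0,0,0]],"travel":[[0,0,-0.06],[0.06,0.03,-0.1],[0.12,0.06,-0.1],[0.18,0.1,-0.1],[0.24,0.14,-0.1],[0.28,0.16,-0.1],[0.3,0.16,-0.1],[0.3,0.16,-0.1]],"hand":[0,0,0,0,0,0,0,0]}'; python3 -c "
from h import *
st();save('side','s19');save('top','t19')
a=cv2.imread('pics/t19.png');b=cv2.imread('pics/top0.png')
print('board diff',np.abs(a[80:250,60:170].astype(int)-b[80:250,60:170]).mean(), 'jar etc',np.abs(a[90:290,355:445].astype(int)-b[90:290,355:445]).mean())"
```

```text
clock: 23.08
eef_pos: [0.4061, -0.2528, 0.2469]
tool_rot: [-0.654, 0.756, -0.0, -0.0]
ft_force: [-1.8, 0.4, 0.2]
grip_width: 0.0004
23.07 [ 0.4061 -0.2528  0.2469] yawx -98.27 F [-1.8  0.4  0.2] w 0.0004 q [-0.56  0.19 -0.02  1.36 -0.   -1.98]
board diff 2.5037611408199645 jar etc 19.689333333333334
```

View pics/t19.png

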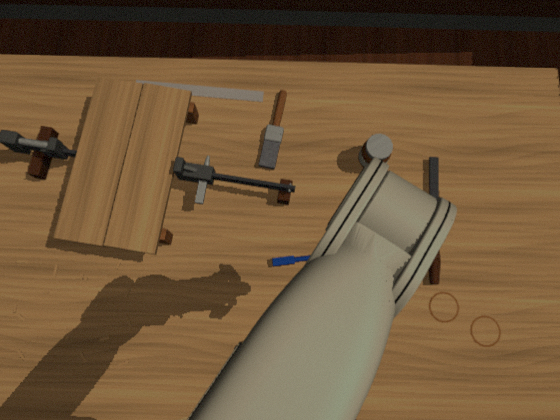

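View pics/s19.png

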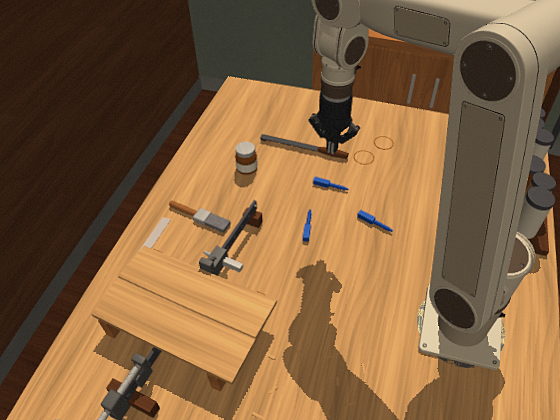

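The boards, jar, brush and rasp are where they started. The pin is through the jaw with its shoulder on the cheek, and the gripper is clear, so I'm handing in.

```bash
python3 -c "
from h import *
print(job.job_done())"
```

```text
the job is handed in; nothing more can be done
None
```

The cramp is set. The tail jaw is at the second of the three holes I could see between it and the boards, and the steel pin is through the jaw and the bar with its shoulder on the near cheek. I handed in at about 23 s with the gripper clear.

- **Hole choice:** at this hole the jaw's face stands about 4 mm short of the boards. The next hole is 40 mm further on and would have run the jaw into them. The pin went in with no resistance that I could feel.
- **Seating:** I let go of the pin, then pushed its handle end again with shut fingers. It stopped firmly, without moving, as the force rose to about 15 N. Where it stopped, and the pin's measured nose and rear ends, agree with the shoulder being on the cheek to about 1 mm.
- **One check that disagreed slightly:** the close-up from above shows a gap of about 1 mm at the handle's top front edge. I put this down to the handle's rounded edges and the pin drooping a little in its clearance.
- **Bystanders:** in the final top and side pictures the boards, jar, brush and rasp are where they started. The board area matches the first top picture closely. The same picture comparison around the jar and rasp was no use, because the arm was in view, so for those I relied on looking at the pictures.

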